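# Fill the party bowl with sweets

## Robot

A 6-joint arm with a two-finger parallel gripper is mounted at the origin on the work surface. World frame = base frame: x ahead of the robot, y to its left, z up, the work surface at z = 0. Lengths are in m, angles in rad, forces in N, time in s.
With the tool pointing down it reaches from about 0.375 to 0.825 m from the base axis. Payload 5.5 kg.
Tool frame: the origin (TCP) lies midway between the tips of the shut fingers; the grasp point (between the pads) lies 19 mm behind it; z points along the fingers, y is the line along which they close (so a half turn about z gives the same grasp; the last joint's range is limited). The gripper opens to 85 mm and grips with 20 to 120 N. Pads are 22 mm wide; open, the fingers measure 114 mm over their backs; the gripper's body (76 mm by 85 mm) begins 54 mm behind the grasp point. The pads swing forward as they close: fully open they stand 13 mm farther back than shut.
Start: joints at [1.338, 0.314, -0.047, 1.21, 0, 1.571], TCP at [0.138, 0.584, 0.231] pointing down, gripper open.
Joint ranges: [-2.67, 2.67], [-0.69, 1.73], [-1.03, 1.25], [-2.08, 2.16], [-1.42, 1.45], [-3.14, 3.14]. Speed limits (rad/s): [2.39, 2.39, 3.01, 3.14, 3.14, 3.14].

## Interface

Orientations are given as a 3x3 rotation matrix whose columns are the frame's x, y, z axes.
In Python, from bench import * gives the robot as it stands. Calls block until the motion is done:
- move_to(position, orientation): joint-space move of the TCP to a pose.
- movel(position, rotation=None, velocity=0.15, contact_N=None): straight line of the TCP; rotation=None keeps the orientation; velocity is the mean speed in m/s. With contact_N (N) it stops when the force on the tool has changed by that much, and returns True; else False.
- move_j(angles): joint-space move.
- gripper_to(opening, grasp_force=None): finger opening in m; grasp_force is the grip in N (None keeps the last); returns when the fingers have stopped.
- dwell(seconds).
- ik(position, orientation): joint angles nearest the present ones, or None.
- state(): the state.
- snapshot(name): name is "side" or "top"; returns the picture (420x560x3 uint8, red, green, blue); there is no depth.
- calibration(name): a dict with "fx", "fy", "cx", "cy" (pixels), "view" (4x4, takes a point from world to camera coordinates). Camera axes: x right, y down, z forward; pixel columns grow to the right and rows downward; lengths in m; the calibration is good to about 2 mm. A picture is of the moment at which its call begins. calibration takes no time and is no camera call.
A pose or a line that the arm cannot do raises PlanningError and nothing moves.
- hand_in(): hands the job in; it is judged then, once.
Trained networks look in the newest picture that a camera, given by its name, has taken for a name from the list of things; names that differ only in an ending like _2 or _b are one class to them, and where a whole thing is asked for, a point or a joint stands for the part that bears it (a point fixed in the world has none). Each returns a list of dicts, best first, with "confidence" (0 to 1); they miss things now and then, are a little off and sometimes report something else, mostly with a low value. They report only what shows in the picture. A call takes as long as a camera call. They do not tell look-alikes from the thing itself.
- regions_of(camera, query): "pixels" (420x560 bool, what is visible of it) and "point" ([column, row] in pixels, amid what is visible of it).
- place_of(camera, query): "point" ([column, row] in pixels: a listed point, or the origin of a listed thing).
The state is a dict: "time_s": time; "qpos": joint angles; "joint_velocities": joint speeds; "joint_torque": joint torques, N m; "ee_pos": TCP position; "eef_rot": TCP orientation; "ft_force": force on the tool from outside, world axes, zero at the start; "wrist_torque": the same for the moment, N m; "finger_gap": finger opening in m; "gripper_force": force on a finger pad.
Only numpy, scipy, OpenCV 4.12 (cv2) and the standard library are available. Lean on these libraries where they do the work, as an engineer would, in place of code of your own. Each camera call takes 0.05 s, during which the arm holds its last target. There are 200 camera calls.

## Task

Pick up the brass scoop of sweets and pour all six sweets into the white bowl, then stand the empty scoop upright on the round mirrored tray with its whole foot on the tray. Leave the bowl and everything else on the table where they stand.

Things in the scene. Friction and masses are not known exactly. Their poses are not given: they have to be found in the camera images.
- scoop: Brass scoop, about 200 g: a round cup flaring from 72 mm across at the flat foot to 114 mm at the rim, 65 mm high, wall 3 mm, floor 5 mm, with one straight black handle; it stands on its foot. Origin: centre of the foot's underside. z: up through the mouth; -x: along the handle, away from the cup. At the start the handle points within about 30 degrees of straight back to the robot.
- scoop_grip (a point): Good grip point on the scoop's handle, 105 mm from the cup's axis and 52 mm above the foot's underside. The handle is a level round bar 14 mm thick; its centre line runs at scoop z = 52 mm from the cup wall (x = -52 mm) to its free end (x = -162 mm). It can be pinched across from above or from a slant.
- scoop_in (a point): Centre of the scoop's inner floor, 5 mm above the foot's underside.
- bowl: White ceramic bowl, loose, about 500 g, empty at the start: 104 mm across at the foot, 140 mm across at 30 mm height, 160 mm across at the rim, 65 mm high, wall 4 mm, floor 6 mm. Origin: centre of the foot's underside; z up. It stands either on the left or on the right of the scoop; the tray is on the other side.
- tray: Round flat mirrored tray with a brass edge, fixed to the table, 170 mm across, 8 mm high, no raised rim. Origin: centre of its underside; its top is at z = 8 mm.
- sweet0_center (a point): Centre of a smooth round pink sweet, a hard polished ball 28 mm across, 13 g; starts inside the scoop. Slippery: it rolls out once the scoop is tipped about 100 degrees.
- sweet1_center (a point): Centre of a smooth round gold sweet, a hard polished ball 28 mm across, 13 g; starts inside the scoop. Slippery: it rolls out once the scoop is tipped about 100 degrees.
- sweet2_center (a point): Centre of a smooth round blue sweet, a hard polished ball 28 mm across, 13 g; starts inside the scoop. Slippery: it rolls out once the scoop is tipped about 100 degrees.
- sweet3_center (a point): Centre of a smooth round pink sweet, a hard polished ball 28 mm across, 13 g; starts inside the scoop. Slippery: it rolls out once the scoop is tipped about 100 degrees.
- sweet4_center (a point): Centre of a smooth round gold sweet, a hard polished ball 28 mm across, 13 g; starts inside the scoop. Slippery: it rolls out once the scoop is tipped about 100 degrees.
- sweet5_center (a point): Centre of a smooth round blue sweet, a hard polished ball 28 mm across, 13 g; starts inside the scoop. Slippery: it rolls out once the scoop is tipped about 100 degrees.
- tumbler_a: Bystander, to be left alone: amber glass tumbler, 68 mm across, 95 mm high; stands beyond the scoop. Origin: centre of its underside.
- tumbler_b: Bystander, to be left alone: amber glass tumbler, 68 mm across, 95 mm high; stands to the robot's left. Origin: centre of its underside.
- candle_jar: Bystander, to be left alone: pink candle jar with a brass lid, 72 mm across, 85 mm high; stands beyond the scoop. Origin: centre of its underside.
- plates: Bystander, to be left alone: pile of white plates, 180 mm across, 30 mm high; to the robot's right. Origin: centre of its underside.
- gift_box: Bystander, to be left alone: small blue gift box with gold ribbon, 90 x 90 x 70 mm plus a bow 22 mm high; to the robot's right. Origin: centre of its underside.
Mind the look-alikes: they are no part of the job. What is shaped like the bowl but purple is not meant.

How it is judged:
By the outcome, as a careful person would: the job done as asked, in the order asked, and still so for the second after the job is handed in, with the robot touching nothing.
It also fails if it takes over 58 s, if anything falls off the work surface, if the arm or the gripper's body presses on something with over 40 N, if the wrist force passes 120 N, or if a joint passes its speed limit or range.

## Working session

There is one attempt and no reset: what is moved stays moved. The work goes in short steps, each a Python script; the robot and the scene stay as the last script left them, time stands still between calls to the robot, and variables do not carry over. Pictures are saved under pics/ and viewed, at most 10 in all, crops included, and the job is handed in when it is done.

```bash
mkdir -p pics; ls; cat > h.py <<'E'
from bench import *
import numpy as np, cv2
def save(n,im,crop=None,s=1):
    if crop: im=im[crop[1]:crop[3],crop[0]:crop[2]]
    cv2.imwrite('pics/'+n,cv2.resize(im[...,::-1],None,fx=s,fy=s,interpolation=cv2.INTER_CUBIC))
def onz(cam,p,z):
    c=calibration(cam);V=np.array(c['view']);R,t=V[:3,:3],V[:3,3]
    d=R.T@np.array([(p[0]-c['cx'])/c['fx'],(p[1]-c['cy'])/c['fy'],1]);o=-R.T@t
    return o+d*(z-o[2])/d[2]
def pix(cam,P):
    c=calibration(cam);V=np.array(c['view']);q=V[:3,:3]@np.array(P)+V[:3,3]
    return np.array([c['fx']*q[0]/q[2]+c['cx'],c['fy']*q[1]/q[2]+c['cy']])
E
python3 - <<'E'
from h import *
np.set_printoptions(precision=4,suppress=True)
save('top0.png',snapshot('top'),s=1.4); save('side0.png',snapshot('side'),s=1.4)
for q,z in [('scoop',0),('scoop_grip',.052),('scoop_in',.005),('bowl',0),('tray',0),('tumbler_a',0),('candle_jar',0),('plates',0),('gift_box',0)]:
    for cam in ('top','side'):
        print(q,cam,[(np.round(d['point']),round(d['confidence'],2),onz(cam,d['point'],z)[:2]) for d in place_of(cam,q)[:4]])
print(state()['time_s'])
for c in('top','side'):
    V=np.array(calibration(c)['view']);print(c,-V[:3,:3].T@V[:3,3])
E
```

```text
pics
scoop top [(array([266., 205.]), 0.87, array([0.5776, 0.0092]))]
scoop side [(array([256., 242.]), 0.94, array([0.5679, 0.0348])), (array([171., 260.]), 0.28, array([0.7738, 0.1383]))]
scoop_grip top [(array([276., 232.]), 0.9, array([ 0.4893, -0.0209]))]
scoop_grip side [(array([294., 221.]), 0.78, array([ 0.4677, -0.0076])), (array([250., 223.]), 0.64, array([0.5855, 0.0182]))]
scoop_in top [(array([434., 209.]), 0.69, array([ 0.5747, -0.5033])), (array([266., 204.]), 0.64, array([0.5802, 0.008 ]))]
scoop_in side [(array([257., 235.]), 0.97, array([0.57  , 0.0091])), (array([267., 230.]), 0.7, array([ 0.5443, -0.0171])), (array([270., 405.]), 0.4, array([0.4653, 0.481 ]))]
bowl top [(array([226., 290.]), 0.96, array([0.32  , 0.1199])), (array([175., 214.]), 0.83, array([0.5424, 0.2823])), (array([154., 290.]), 0.77, array([0.3178, 0.3313]))]
bowl side [(array([350., 350.]), 0.95, array([0.316 , 0.3402])), (array([252., 317.]), 0.72, array([0.5344, 0.2858])), (array([345., 279.]), 0.62, array([0.3251, 0.1382])), (array([258., 226.]), 0.6, array([ 0.5729, -0.0353]))]
tray top [(
[... 316 characters left out ...]
array([169., 260.]), 0.73, array([0.7807, 0.1394]))]
candle_jar top [(array([316., 153.]), 0.66, array([ 0.7443, -0.1435]))]
candle_jar side [(array([269., 404.]), 0.67, array([0.4677, 0.4773])), (array([210., 201.]), 0.58, array([ 0.7433, -0.1362]))]
plates top [(array([446., 290.]), 0.8, array([ 0.3312, -0.5324])), (array([269., 212.]), 0.21, array([ 0.5556, -0.0004]))]
plates side [(array([344., 151.]), 0.92, array([ 0.3228, -0.534 ])), (array([256., 243.]), 0.37, array([0.5659, 0.0399]))]
gift_box top [(array([433., 209.]), 0.96, array([ 0.5745, -0.5041]))]
gift_box side [(array([277., 152.]), 0.59, array([ 0.5756, -0.4843]))]
1.0
top [ 0.3859 -0.0004  1.1673]
side [0.4204 0.8363 0.7201]
```

View pics/top0.png

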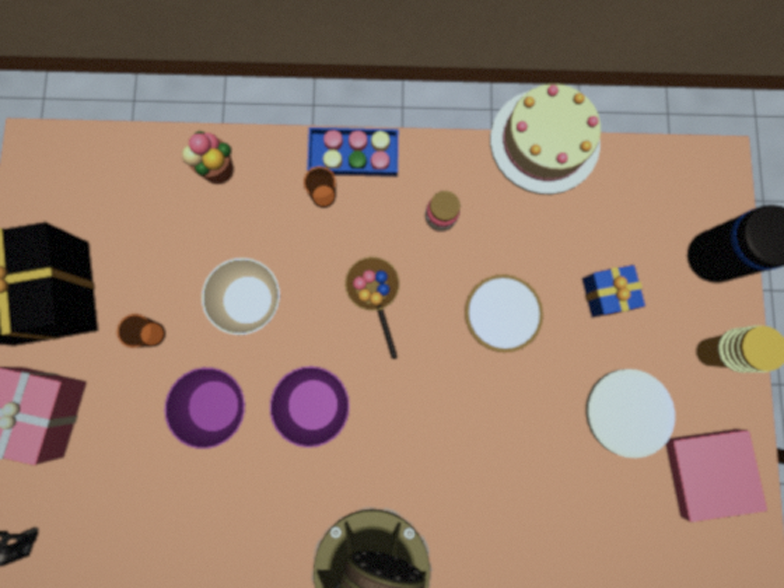

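View pics/side0.png

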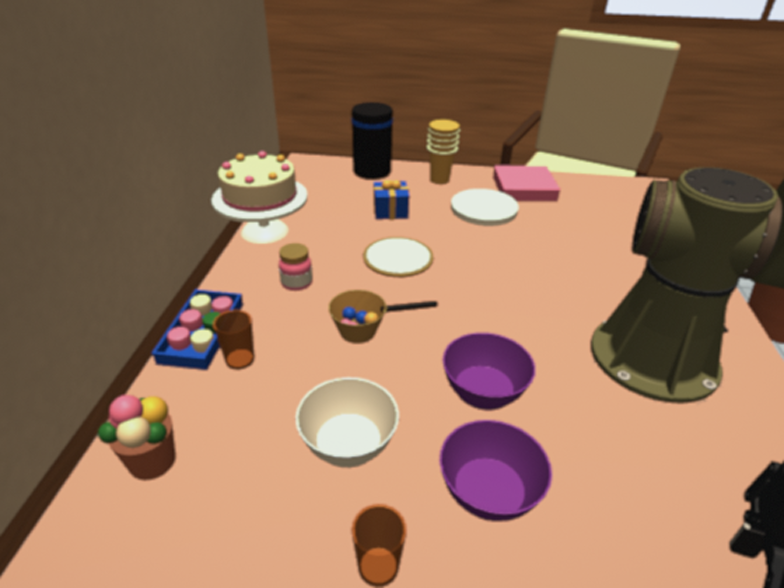

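Bowl candidates (original top pixels): white bowl (175,214), purple bowls (226,290) and (154,290). I choose the white one. The tray is the brass-edged mirror disc (358,222), and the plates (446,290) look similar. There is only one scoop, cup at (266,205) with its handle end near (281,254). Next I'll measure these precisely and make the check crop.

```bash
cat > meas.py <<'E'
from h import *
from scipy.optimize import least_squares
def circ(cam,q,z,near,crop=None):
    ds=regions_of(cam,q); ds=[d for d in ds if np.hypot(*(np.array(d['point'])-near))<40]
    if not ds: return None
    m=ds[0]['pixels'].astype(np.uint8)
    if q=='scoop': m=cv2.morphologyEx(m,cv2.MORPH_OPEN,np.ones((9,9),np.uint8))
    c=max(cv2.findContours(m,0,cv2.CHAIN_APPROX_NONE)[0],key=len)[:,0]
    P=np.array([onz(cam,p,z)[:2] for p in cv2.convexHull(c)[:,0]])
    r=least_squares(lambda v:np.hypot(P[:,0]-v[0],P[:,1]-v[1])-v[2],[*P.mean(0),.06],loss='soft_l1',f_scale=.002)
    return r.x
if __name__=='__main__':
    np.set_printoptions(precision=4,suppress=True)
    im=snapshot('top'); snapshot('side')
    for q,z in (('scoop',.065),('bowl',.065),('tray',.008)):
        for cam,n in (('top',dict(scoop=(266,205),bowl=(175,214),tray=(358,222))[q]),('side',dict(scoop=(256,225),bowl=(250,300),tray=(283,185))[q])):
            print(q,cam,circ(cam,q,z,n))
    # handle: dark pixels
    d=(im.max(2)<70); d[:, :255]=0; d[:,300:]=0; d[:215]=0; d[270:]=0
    ys,xs=np.nonzero(d); P=np.array([onz('top',(x,y),.059)[:2] for x,y in zip(xs,ys)])
    c=P.mean(0);u=np.linalg.svd(P-c)[2][0]; u*=-np.sign(u[0]); t=(P-c)@u
    print('handle',len(P),c,u,np.degrees(np.arctan2(u[1],u[0])),'end',c+u*t.max(),'beg',c+u*t.min())
    save('crop.png',im,(130,170,400,270),2.9)
E
python3 meas.py
```

```text
scoop top [0.6149 0.0021 0.021 ]
scoop side [0.5733 0.0133 0.0539]
bowl top [0.5426 0.2763 0.0798]
bowl side [0.54   0.2878 0.0815]
tray top [ 0.5236 -0.2757  0.0829]
tray side [ 0.5244 -0.2655  0.0857]
handle 105 [ 0.4725 -0.0229] [-0.951  -0.3093] -161.98577597936665 end [ 0.4241 -0.0386] beg [ 0.5291 -0.0044]
```

View pics/crop.png

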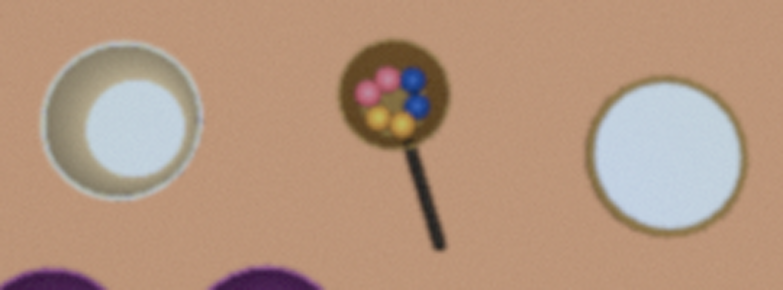

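The crop shows the scoop with all six sweets (cup centre at about px (266,202)), the white bowl (172,211) and the brass-edged tray (360,224). The choice holds. Next is a search for a feasible grasp slant and pour pose.

```bash
cat >> h.py <<'E'
from scipy.spatial.transform import Rotation as Ro
def Rz(a): return Ro.from_euler('z',a,degrees=True).as_matrix()
def tilt(phi,a):  # mouth tips toward direction phi (scoop/world frame) by a deg
    p=np.radians(phi); return Ro.from_rotvec(np.radians(a)*np.array([-np.sin(p),np.cos(p),0])).as_matrix()
def grasp(s,p,flip):  # tool rot in scoop frame: s roll about handle, p pitch (gripper leaning back)
    R=Ro.from_euler('x',s,degrees=True).as_matrix()@Ro.from_euler('y',-p,degrees=True).as_matrix()
    z=R@[0,0,-1.]; x0=np.array([1.,0,0]); y=np.cross(z,x0); y/=np.linalg.norm(y); y*=flip
    return np.column_stack([np.cross(y,z),y,z])
G=np.array([-.100,0,.052])
def tcp(Po,Rs,Gr,back=.019): # scoop origin, scoop rot, grasp rot -> TCP pose
    R=Rs@Gr; return Po+Rs@G+back*R[:,2], R
E
cat > search.py <<'E'
from h import *
import time,itertools
np.set_printoptions(precision=3,suppress=True)
print(onz('top',(266.2,202.4),.065))
S=np.array([.577,.0105,0]);B=np.array([.541,.280]);T=np.array([.524,-.271,.008])
t0=time.time();n=0;res=[]
for s,p,f in itertools.product((-60,-45,-30,-15,0,15,30,45,60),(0,30,50),(1,-1)):
    Gr=grasp(s,p,f); q0=ik(*tcp(S,Rz(18),Gr)); n+=1
    if q0 is None: continue
    if ik(*tcp(S+[0,0,.12],Rz(18),Gr)) is None: continue
    ty=[y for y in range(-60,61,15) if ik(*tcp(T+[0,0,.003],Rz(y),Gr)) is not None]
    if not ty: continue
    for phi,yaw in itertools.product((0,45,90,-45,-90),range(-90,121,30)):
        Rs=Rz(yaw)@tilt(phi,120)
        m=Rz(yaw)@[np.cos(np.radians(phi)),np.sin(np.radians(phi)),0]
        lipl=np.array([.057*np.cos(np.radians(phi)),.057*np.sin(np.radians(phi)),.065])
        lip=np.array([*B,.10])-.015*m
        P,R=tcp(lip-Rs@lipl,Rs,Gr); 
        back=P-R[:,2]*.25
        if back[2]<.12 or (P-R[:,2]*.1)[2]<.08: continue
        q=ik(P,R)
        if q is not None: res.append((s,p,f,phi,yaw,ty,np.round(q,2),round(back[2],2),np.round(q0,2)))
    if time.time()-t0>450: print('timeout',s,p,f);break
print(len(res),time.time()-t0)
import pickle;pickle.dump(res,open('res.pkl','wb'))
for r in sorted(res,key=lambda r:abs(r[0])+r[1])[:60]: print(*r)
E
python3 search.py
```

```text
[0.573 0.008 0.065]
128 14.04587697982788
-30 0 1 -90 30 [-60, -45, -30, -15, 0, 15, 30, 45, 60] [-0.07  1.12  0.05  2.06  0.98  1.57] 0.16 [ 0.29  0.29 -0.71  0.56 -0.52  3.11]
-30 0 -1 -90 30 [-60, -45, -30, -15, 0, 15, 30, 45, 60] [-0.07  1.12  0.05  2.06  0.98 -1.57] 0.16 [ 0.29  0.29 -0.71  0.56 -0.52 -0.03]
30 0 1 90 30 [-60, -45, -30, -15, 0, 15, 30, 45, 60] [ 1.04  1.09 -0.05  2.   -1.06 -1.57] 0.16 [-0.31  0.52 -0.36  1.02  0.42  2.45]
30 0 -1 90 30 [-60, -45, -30, -15, 0, 15, 30, 45, 60] [ 1.04  1.09 -0.05  2.   -1.06  1.57] 0.16 [-0.31  0.52 -0.36  1.02  0.42 -0.69]
-45 0 1 -45 -60 [-60, -45, -30, -15, 0] [-0.07  0.86 -0.21  1.83  1.23  2.46] 0.24 [ 0.43  0.4  -0.7   0.58 -0.78 -2.98]
-45 0 1 -90 0 [-60, -45, -30, -15, 0] [-0.05  0.47 -0.73  0.57  1.3   2.94] 0.22 [ 0.43  0.4  -0.7   0.58 -0.78 -2.98]
-45 0 1 -90 30 [-60, -45, -30, -15, 0] [-0.05  0.9  -0.05  1.74  0.94  1.95] 0.22 [ 0.43  0.4  -0.7   0.58 -0.78 -2.98]
-45 0 -1 -45 -60 [-60, -45, -30, -15, 0] [-0.07  0.86 -0.21  1.83  1.23 -0.68] 0.24 [ 0.43  0.4  -0.7   0.58 -0.78  0.16]
-45 0 -1 -90 0 [-60, -45, -30, -15
[... 5763 characters left out ...]
7  0.62 -0.25  1.34 -0.9   0.77] 0.27 [-0.46  0.91 -0.03  1.51  0.67 -1.09]
60 0 -1 90 60 [-60, -45, -30, -15, 0, 15, 30] [ 0.91  0.21 -0.86  0.27 -1.03 -0.27] 0.27 [-0.46  0.91 -0.03  1.51  0.67 -1.09]
45 30 1 0 -60 [-30, -15, 0, 15, 30, 45, 60] [-0.14  0.45 -0.57  0.5   1.44 -1.16] 0.27 [-0.57  0.49 -0.65  0.67  0.89  2.36]
45 30 1 0 -30 [-30, -15, 0, 15, 30, 45, 60] [-0.05  1.03  0.31  2.13  1.12 -2.51] 0.27 [-0.57  0.49 -0.65  0.67  0.89  2.36]
45 30 1 45 60 [-30, -15, 0, 15, 30, 45, 60] [ 0.95  0.95  0.34  2.01 -0.72 -2.49] 0.3 [-0.57  0.49 -0.65  0.67  0.89  2.36]
45 30 1 45 90 [-30, -15, 0, 15, 30, 45, 60] [ 1.04  0.59 -0.26  1.42 -1.06 -2.94] 0.3 [-0.57  0.49 -0.65  0.67  0.89  2.36]
```

```bash
cat > plan.py <<'E'
from h import *
S=np.array([.576,.0095,0]);B=np.array([.541,.280]);T=np.array([.524,-.271,.008]);Y0=18
PHI=-90
def pour(a,yaw,Gr):
    Rs=Rz(yaw)@tilt(PHI,a); p=np.radians(PHI)
    m=Rz(yaw)@[np.cos(p),np.sin(p),0]; ll=np.array([.057*np.cos(p),.057*np.sin(p),.065])
    lip=np.array([*B,.175-.075*min(a/70,1)])-.015*m
    return tcp(lip-Rs@ll,Rs,Gr)
E
python3 - <<'E'
from plan import *
np.set_printoptions(precision=2,suppress=True)
best=[]
for s in (-40,-45,-50,-55,-60):
  for yaw in (-15,0,10,20,30):
    Gr=grasp(s,0,-1)
    w=[tcp(S+[0,0,.15],Rz(18),Gr,-.06),tcp(S,Rz(18),Gr,-.06),tcp(S,Rz(18),Gr),tcp(S+[0,0,.15],Rz(18),Gr)]
    w+=[pour(a,yaw,Gr) for a in (0,15,30,45,60,75,90,105,120,130)]
    for ty in (-40,-20,0): w+=[tcp(T+[0,0,.15],Rz(ty),Gr),tcp(T+[0,0,.002],Rz(ty),Gr),tcp(T,Rz(ty),Gr,-.06)]
    q=[ik(*x) for x in w]
    bad=[i for i,x in enumerate(q) if x is None]
    print(s,yaw,'bad',bad)
    if not bad or s==-50 and yaw in(0,20): best.append((s,yaw,q))
for s,yaw,q in best[:4]+best[-2:]:
    print(s,yaw); [print(i,x) for i,x in enumerate(q)]
E
```

```text
-40 -15 bad [11, 12, 13]
-40 0 bad [13]
-40 10 bad []
-40 20 bad []
-40 30 bad []
-45 -15 bad [11, 12, 13]
-45 0 bad []
-45 10 bad []
-45 20 bad []
-45 30 bad []
-50 -15 bad [12, 13]
-50 0 bad []
-50 10 bad []
-50 20 bad []
-50 30 bad []
-55 -15 bad [4, 12, 13]
-55 0 bad []
-55 10 bad []
-55 20 bad []
-55 30 bad []
-60 -15 bad [4, 12, 13]
-60 0 bad []
-60 10 bad []
-60 20 bad []
-60 30 bad []
-40 10
0 [ 0.49  0.12 -0.43  1.16 -0.68  0.23]
1 [ 0.49  0.29 -0.62  0.81 -0.68  0.23]
2 [ 0.38  0.35 -0.71  0.56 -0.7   0.09]
3 [ 0.38  0.14 -0.56  0.93 -0.7   0.09]
4 [ 0.93  0.66  0.07  1.51 -0.49  0.89]
5 [ 0.85  0.48 -0.09  1.29 -0.34  0.73]
6 [ 0.74  0.34 -0.24  1.09 -0.15  0.57]
7 [ 0.6   0.23 -0.38  0.93  0.08  0.43]
8 [ 0.44  0.18 -0.49  0.8   0.34  0.28]
9 [ 0.27  0.21 -0.57  0.73  0.61  0.11]
10 [ 0.11  0.3  -0.58  0.76  0.87 -0.09]
11 [-0.01  0.48 -0.54  0.93  1.1  -0.41]
12 [-0.08  0.77 -0.39  1.38  1.26 -0.99]
13 [-0.11  1.02 -0.28  1.84  1.28 -1.57]
14 [-0.09  0.45 -0.14  1.42 -0.56  0.74]
15 [-0.09  0.61 -0.28  1.14 -0.56  0.74]
16 [-0.02  0.59 -0.14  1.32 -0.53  0.81]
17 [-0.1  
[... 4234 characters left out ...]
  0.64]
6 [ 0.9   0.35 -0.31  1.11 -0.48  0.42]
7 [ 0.75  0.25 -0.38  1.   -0.25  0.23]
8 [ 0.58  0.21 -0.42  0.95  0.    0.05]
9 [ 0.39  0.23 -0.41  0.96  0.26 -0.13]
10 [ 0.23  0.32 -0.36  1.05  0.5  -0.34]
11 [ 0.09  0.47 -0.28  1.22  0.7  -0.58]
12 [-0.01  0.68 -0.16  1.45  0.84 -0.87]
13 [-0.06  0.84 -0.07  1.65  0.9  -1.09]
14 [ 0.    0.7  -0.01  1.7  -0.73  1.03]
15 [ 0.    0.87 -0.07  1.47 -0.73  1.03]
16 [ 0.08  0.9   0.1   1.65 -0.67  1.1 ]
17 [ 0.03  0.47 -0.34  1.33 -0.93  0.68]
18 [ 0.03  0.68 -0.42  1.04 -0.93  0.68]
19 [ 0.15  0.69 -0.3   1.27 -0.87  0.83]
20 [-0.    0.17 -0.73  0.67 -1.05 -0.  ]
21 [-0.    0.45 -0.84  0.28 -1.05 -0.  ]
22 [ 0.16  0.43 -0.73  0.68 -1.03  0.31]
```

```bash
echo "Gr=grasp(-50,0,-1);YP=20;YT=-20" >> plan.py; python3 - <<'E'
from plan import *
np.set_printoptions(precision=3,suppress=True)
gripper_to(.042)
move_to(*tcp(S+[0,0,.15],Rz(Y0),Gr,-.06))
movel(*tcp(S,Rz(Y0),Gr,-.06),velocity=.2)
print('contact',movel(*tcp(S,Rz(Y0),Gr),velocity=.06,contact_N=6))
im=snapshot('side');save('pre.png',im,(190,150,390,300),3.5)
s=state();print(s['time_s'],s['ft_force'],s['ee_pos']-tcp(S,Rz(Y0),Gr)[0])
E
```

```text
contact False
6.5917 [-0.253  0.673 -0.138] [0. 0. 0.]
```

View pics/pre.png

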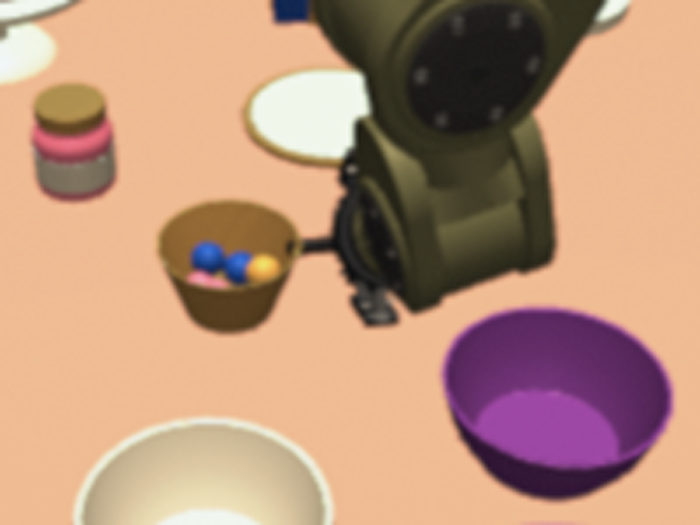

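The fingers straddle the handle (crop px ~(350,240)), no contact force, and the cup and bowls are clear. Next: close and lift.

```bash
python3 - <<'E'
from plan import *
np.set_printoptions(precision=3,suppress=True)
gripper_to(0,40); gripper_to(0,100)
s=state();print(s['finger_gap'],s['gripper_force'],s['ft_force'])
movel(*tcp(S+[0,0,.16],Rz(Y0),Gr),velocity=.12)
s=state();print(s['time_s'],s['finger_gap'],s['ft_force'],s['wrist_torque'])
im=snapshot('side');save('lift.png',im,(170,120,370,270),3.5)
P=S+Rz(Y0)@[0,0,0]+[0,0,.16]
print('expected mouth px',pix('side',P+[0,0,.065]),'foot',pix('side',P))
E
```

```text
0.010996662809113301 97.42509126663208 [-0.436  1.407 -1.347]
8.6583 0.011237927548198912 [ 2.101 -0.371 -5.204] [1.6   0.31  0.656]
expected mouth px [253.333 166.54 ] foot [253.761 188.538]
```

View pics/lift.png

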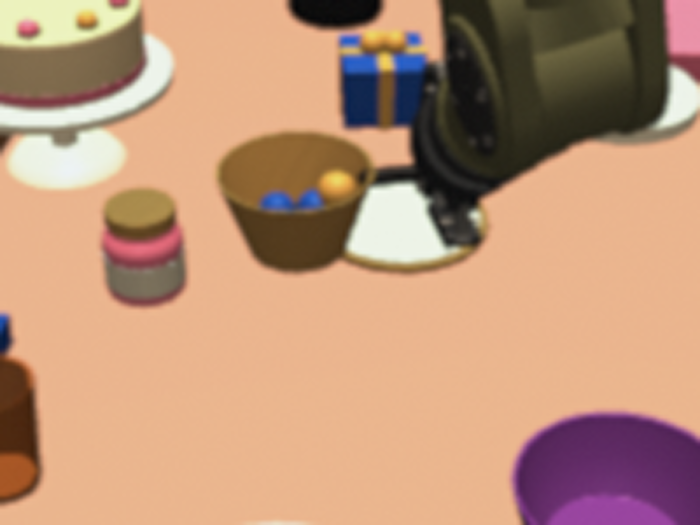

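The lift shows the scoop level to within a few degrees (mouth at crop (295,175)) with the sweets inside, sagging by maybe 8 mm. I'll allow for that and pour.

```bash
python3 - <<'E'
from plan import *
np.set_printoptions(precision=3,suppress=True)
up=np.array([0,0,.010])
def go(a,v,f=movel):
    P,R=pour(a,YP,Gr); f(P+up,R,**({} if f is move_to else dict(velocity=v)))
go(0,0,move_to); print(state()['time_s'])
for a in (15,30,45,60): go(a,.15)
print(state()['time_s'],state()['ft_force'])
im=snapshot('top')
for a in (75,85,95,105,115,125): go(a,.06)
dwell(.6)
s=state();print(s['time_s'],s['finger_gap'],s['ft_force'])
a=snapshot('side')[180:400,120:400]; b=im[140:300,100:380]
im=np.vstack([np.pad(b,((0,0),(0,0),(0,0))),a]);save('pour.png',im,None,1.5)
E
```

```text
10.0
11.6333 [-0.703 -0.582 -1.365]
14.425 0.011113188558684062 [ 0.304  0.109 -2.672]
```

View pics/pour.png

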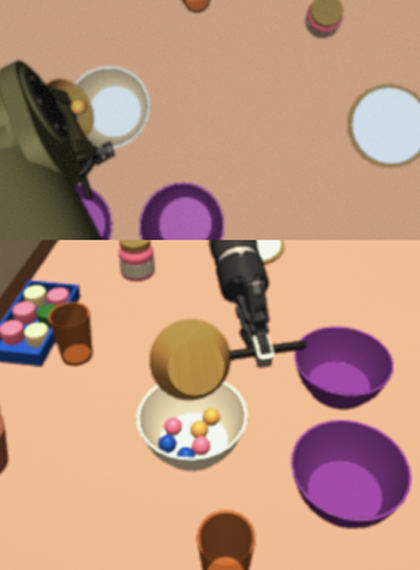

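All six sweets (2 pink, 2 gold, 2 blue) are in the white bowl, around px (190,435) in the composite, and the scoop is empty. Back to upright, then over the tray.

```bash
python3 - <<'E'
from plan import *
np.set_printoptions(precision=3,suppress=True)
up=np.array([0,0,.012])
for a in (95,70,45,20,0):
    P,R=pour(a,YP,Gr); movel(P+up,R,velocity=.2)
movel(P+[0,0,.06],R,velocity=.15)
move_to(*tcp(T+[0,0,.16],Rz(YT),Gr))
movel(*tcp(T+[0,0,.05],Rz(YT),Gr),velocity=.15)
s=state();print(s['time_s'],s['ft_force'])
a=snapshot('side')
save('tr.png',a,(200,80,400,230),3.5); P=T+[0,0,.05]
print((pix('side',P+[0,0,.065])-[200,80])*3.5,(pix('side',P)-[200,80])*3.5)
E
```

```text
20.9583 [-0.322  0.957 -1.108]
[299.362 249.136] [297.035 311.166]
```

View pics/tr.png

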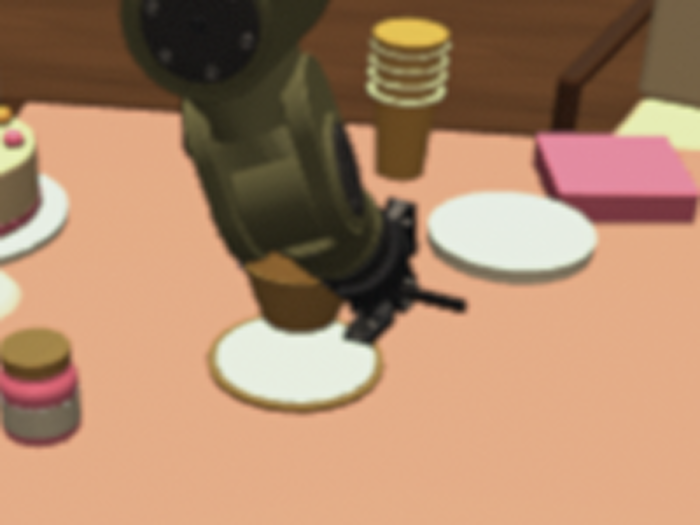

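The scoop hangs over the tray with its foot at crop (298,318), close to the expected (297,311). I'll lower until contact, press lightly level, release and back off.

```bash
python3 - <<'E'
from plan import *
np.set_printoptions(precision=3,suppress=True)
c=movel(*tcp(T+[0,0,-.008],Rz(YT),Gr),velocity=.025,contact_N=4)
P,R=tcp(T,Rz(YT),Gr); s=state();print(c,s['time_s'],s['ee_pos']-P,s['ft_force'])
movel(s['ee_pos']-[0,0,.002],velocity=.02,contact_N=6)
gripper_to(.02,20); dwell(.2); gripper_to(.042)
P=state()['ee_pos']; movel(P-R[:,2]*.09,velocity=.12)
P=state()['ee_pos']; movel(P+[0,.03,.12],velocity=.2)
move_j([1.338,0.1,-.047,1.21,0,1.571]); s=state(); print(s['time_s'],s['ft_force'])
a=snapshot('top');b=snapshot('side')
save('end.png',np.hstack([a[130:310,130:400],b[130:310,150:420]][:1]+[np.zeros((180,4,3),np.uint8),cv2.resize(b[120:400,140:400],(167,180))]),None,1.75)
for q in ('sweet0_center',):
    print([(np.round(d['point']),round(d['confidence'],2)) for d in place_of('side',q)])
E
```

```text
True 22.7917 [-0.    -0.    -0.001] [0.15  0.331 2.186]
28.325 [-0.865 -0.891  0.513]
[(array([236., 309.]), 0.66)]
```

View pics/end.png

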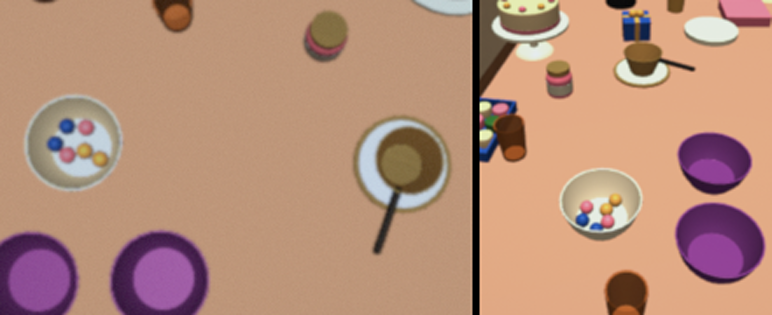

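The scoop stands empty and centred on the tray (foot (400,163), tray centre (402,164)). All six sweets are in the white bowl, and everything else is where it was.

```bash
python3 -c "
from bench import *
print(hand_in())"
```

```text
the job is handed in; nothing more can be done
None
```

I poured all six sweets into the white bowl, stood the empty scoop upright in the middle of the mirrored tray and handed the job in after about 28 s; the final pictures show nothing else moved, and no verdict came back.

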